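# Hang the hand meter on its bench stand and secure it

### The arm

A 6-joint arm with a two-finger parallel gripper is mounted at the origin on a cart in front of the work surface, level with it; the furniture and walls round the work are solid. World frame = base frame: x ahead of the robot, y to its left, z up, the work surface at z = 0. Lengths are in mm, angles in rad, forces in N, time in s.
With the tool pointing down it reaches from about 300 to 775 mm from the base axis. Payload 14.6 kg.
Tool frame: the origin (TCP) lies on the centre line of the jaws, within the pads' length; the fingertips stand 17 mm ahead of it and the grasp point (between the pads) lies 2 mm behind it (r.finger_overhang is the distance from the TCP to the fingertips, in mm); z points along the fingers, y is the line along which they close (so a half turn about z gives the same grasp; the last joint's range is limited). The gripper opens to 94 mm and grips with 3 to 60 N. Pads are 16 mm wide; open, the fingers measure 119 mm over their backs; the gripper's body (75 mm by 177 mm) begins 78 mm behind the grasp point.
Start: joints at [1.15, 0.3, 1.521, -0, 1.321, -0.067], TCP at [190.553, 515.925, 222.446] pointing down, gripper open.
Joint ranges: [-3.03, 3.03], [-0.79, 2.21], [0.23, 2.52], [-1.04, 4.18], [0, 3.07], [-2.55, 2.55]. Speed limits (rad/s): [2.22, 2.22, 2.57, 3.14, 3.14, 3.14].

### API

Orientations are given as a unit quaternion [x, y, z, w].
In Python, from station import readout, grab_frame, order, r gives the robot as it stands. The module is installed in compiled form; this text tells all that it offers.
- The arm moves only by the shell command python3 -m pendant 'ROWS' [OPENING] [FORCE]. ROWS is JSON, a list of rows, each a list of 6 numbers: the shift along the tool's x, y, z each as a share of 300 mm, from -1 to 1, then the turn, a rotation vector about the tool's x, y, z each as a share of 45 degrees, from -1 to 1. A call has 1 to 10 rows; each row is the pose to reach, as a shift and turn from the pose commanded when the call began, along the tool's axes at that moment; what a row does not reach only later rows make up. A row lasts 1/8 s, in which the tool goes at most 62.5 mm and 10.7 degrees, less where a joint would pass 70% of its speed; a pose out of reach is approached as far as the arm can. A call with a number of a shift or a turn outside -1 to 1 is refused whole. A call with a gripper value outside its range is refused whole. OPENING is the closure, from -1 (fully open) to 1 (shut), set as the call begins (- or left out, the last holds). The fingers move at their own pace and stop on an object; FORCE is the grip in N (left out, the last holds). Time passes only in rows, so rows that repeat a pose let the fingers close. It gives the time, the measured TCP pose, the force, the opening and the grip force at its end, in the units of the state.
- readout.sense(): the state, without advancing time (a new reading comes with each control period).
- grab_frame(name): name is "scene" or "top" or "wrist"; returns a dict with "frame" (384x512x3 uint8, red, green, blue), "K" (3x3 intrinsics, pixels), "T" (4x4, takes a point from camera to world coordinates). Camera axes: x right, y up, looking along -z (the intrinsics and any distortion apply to the point x, -y, -z); pixel columns grow to the right and rows downward; lengths in mm; the calibration is good to about 2 mm. A picture is of the moment at which its call begins. There is no depth.
- order.job_done(): hands the job in; it is judged then, once.
The state is a dict: "time": time; "q": joint angles; "joint_vel": joint speeds; "effort": joint torques, N m; "ee_pos": TCP position; "orientation": TCP orientation; "ft_force": force on the tool from outside, world axes, zero at the start; "wrist_torque": the same for the moment, N m; "grip_width": opening from 0.0 (shut) to 1.0 (fully open); "grip_force": force on a finger pad.
Only numpy, scipy, OpenCV 4.12 (cv2) and the standard library are available. Lean on these libraries where they do the work, as an engineer would, in place of code of your own. Each camera call takes 0.05 s, during which the arm holds its last target. There are 200 camera calls.

### The job

Hang the grey hand meter on its sloping bench stand: swing the red-handled keeper right out of the way, hook the yellow eye of the meter over the steel peg so that it hangs straight down the slope, flat on its back with the keys and display showing, let go, and swing the keeper fully back over the eye. The meter is delicate, so set it on the stand gently, without knocking or pressing it, and leave the other things on the bench where they are.

Things in the scene. Friction and masses are not known exactly. Their poses are not given: they have to be found in the camera images.
- stand: Fixed bench stand, 190 mm high: white steel sheet 48 mm wide (narrower than the meter) on a grey foot 152 x 116 x 12 mm. Origin at bench level, 12 mm from the foot's middle towards the high side; x is level, to the high side of the slope; z up. The sheet's upper face slopes 40 degrees from level, rising to +x, from 128 mm below the peg to 60 mm above it. Meter and stand must never press on each other with more than 40 N.
- peg: Steel peg on the sloping face, diameter 10 mm, 19 mm long, the last 5 mm tapered to 5.6 mm. Origin at its root, on the face, 128 mm above the bench. z runs along the peg, square to the face (40 degrees from vertical, leaning to the low side); x runs straight up the slope; y to the left as seen from the low side.
- keeper (a joint): Keeper: turn-button on a pivot parallel to the peg, 45 mm up the slope from it; steel arm 37 mm long, 13 wide, 8 to 12 mm above the face. 0 rad = closed: the arm points down the slope, its end 8 mm from the peg's axis, over the eye's top. Grows to 1.6 (stop) as the arm swings left seen from the low side (clockwise seen from above); beyond 0.9 the eye passes. Stiff (0.03 N m), stays where left.
- keeper_grip (a point): Middle of the keeper's red grip, on the pivot axis, 23.5 mm above the face. The grip is an upright block 32 mm long (along the arm), 10 mm thick, 23 mm high, from 12 to 35 mm above the face; it turns with the arm. The point's x axis points along the arm away from its free end; z along the pivot axis, away from the face.
- meter: Grey hand meter, 58 mm wide (x), 128 long (y), 28 thick (z), about 0.18 kg, lying on its back with keys and display up. Origin at the centre of its back; z out of the display side; -y to the display end, with the yellow eye. It can be taken across its width. Hung, its z is along the peg's z and its y along the peg's -x (down the slope).
- meter_eye (a point): Centre of the hole of the yellow hanging eye, level with the meter's back, 80 mm from the meter's origin along its -y. The eye is a flat ring fixed to the meter, 5 mm thick, flush with its back, outer diameter 32 mm, hole 15 mm. When the meter hangs, the hole's upper edge rests on the peg.
- beaker: Glass beaker, 72 mm wide, 94 mm high, a bystander. Origin under its middle.
- bottle: Clear bottle with a blue cap, diameter 62 mm, 135 mm high, a bystander. Origin under its middle.
- bench_timer: White digital timer lying flat, 58 x 62 x 16 mm, a bystander. Origin under its middle.
- squeeze_bottle: Wash bottle with a red cap and spout, 68 x 110 mm and 196 mm high, a bystander. Origin under the middle of its outline.

How it is judged (in metres and radians):
On the way, in this order (a step that is already met when the one before it is completed fails the run):
1. the keeper is swung clear of the peg (value of joint keeper above 0.9 rad), for 0.2 s.
2. the eye is over the peg and the meter lies on the slope, let go, with the keeper still clear (x of meter_eye in the frame of peg between -0.006 and 0.006 m and y of meter_eye in the frame of peg between -0.006 and 0.006 m and z of meter_eye in the frame of peg between -0.004 and 0.004 m and angle between the z axis of meter and the z axis of peg, either way round below 0.12 rad and angle between the y axis of meter and the x axis of peg, either way round below 0.3 rad and value of joint keeper above 0.7 rad and contact force between the fingers and meter below 0.1 N), for 0.2 s.
At the end, for the whole second after the job is handed in: The meter hangs at rest, eye around the peg: hole centre within 6 mm of the peg axis along and across the slope and within 4 mm of the face, back flat on the face within 7 degrees, length along the slope within 17 degrees; keeper closed over the eye (below 0.2 rad) (x of meter_eye in the frame of peg between -0.006 and 0.006 m and y of meter_eye in the frame of peg between -0.006 and 0.006 m and z of meter_eye in the frame of peg between -0.004 and 0.004 m and angle between the z axis of meter and the z axis of peg, either way round below 0.12 rad and angle between the y axis of meter and the x axis of peg, either way round below 0.3 rad and value of joint keeper below 0.2 rad and linear speed of meter below 0.01 m/s and angular speed of meter below 0.1 rad/s); the robot touches nothing.
It fails at once if the meter is pressed or knocked against the stand with more than 40 N (contact force between meter and stand above 40 N).
It fails at once if the beaker is moved by more than 20 mm or tipped (distance of beaker from where it was at the start of the episode above 0.02 m or angle between beaker's own z axis and vertical above 0.35 rad).
It fails at once if the bottle is moved by more than 20 mm or tipped (distance of bottle from where it was at the start of the episode above 0.02 m or angle between bottle's own z axis and vertical above 0.35 rad).
It fails at once if the timer is moved by more than 20 mm or tipped (distance of bench_timer from where it was at the start of the episode above 0.02 m or angle between bench_timer's own z axis and vertical above 0.35 rad).
It fails at once if the wash bottle is moved by more than 20 mm or tipped (distance of squeeze_bottle from where it was at the start of the episode above 0.02 m or angle between squeeze_bottle's own z axis and vertical above 0.35 rad).
It also fails if it takes over 64 s, if anything falls off the work surface, if the arm or the gripper's body presses on something with over 40 N, if the wrist force passes 120 N, or if a joint passes its speed limit or range.

## Working session

There is one attempt and no reset: what is moved stays moved. The work goes in short steps, Python scripts to look and compute and a shell command to move; the robot and the scene stay as the last step left them, time stands still between calls to the robot, and variables do not carry over. Pictures are saved under pics/ and viewed, at most 10 in all, crops included, and the job is handed in when it is done.

```bash
mkdir -p pics; python3 - <<'E'
from station import readout, grab_frame
import cv2, numpy as np, pickle
s=readout.sense(); print({k:np.round(v,3).tolist() for k,v in s.items()})
for n in ("scene","top"):
    f=grab_frame(n); pickle.dump(f,open(f"{n}0.pkl","wb"))
    print(n,f["K"].tolist(),np.round(f["T"],3).tolist(),[k for k in f])
    cv2.imwrite(f"pics/{n}0.png",cv2.resize(f["frame"][:,:,::-1],(800,600),interpolation=cv2.INTER_CUBIC))
E
```

```text
{'time': 0.0, 'q': [1.15, 0.3, 1.522, -0.0, 1.321, -0.067], 'joint_vel': [0.001, -0.001, -0.0, 0.0, -0.003, -0.0], 'effort': [-0.0, -53.181, -35.274, 0.071, 0.024, -0.0], 'ee_pos': [190.468, 515.7, 221.903], 'orientation': [0.176, 0.984, -0.001, -0.0], 'ft_force': [0.132, 0.628, -0.444], 'wrist_torque': [-0.003, -0.029, 0.017], 'grip_force': 0.0, 'grip_width': 1.001}
scene [[453.7573815039472, 0.0, 254.33281866530143], [0.0, 453.7573815039472, 187.13569315603877], [0.0, 0.0, 1.0]] [[0.943, -0.165, 0.289, 972.142], [0.333, 0.508, -0.794, -1201.55], [-0.016, 0.845, 0.534, 914.589], [0.0, 0.0, 0.0, 1.0]] ['frame', 'K', 'T']
top [[372.1558429326948, 0.0, 259.35383607121105], [0.0, 372.1558429326948, 189.57187841391922], [0.0, 0.0, 1.0]] [[0.108, 0.97, -0.219, 235.91], [-0.994, 0.107, -0.021, -43.744], [0.003, 0.22, 0.976, 1467.069], [0.0, 0.0, 0.0, 1.0]] ['frame', 'K', 'T']
```

View pics/scene0.png

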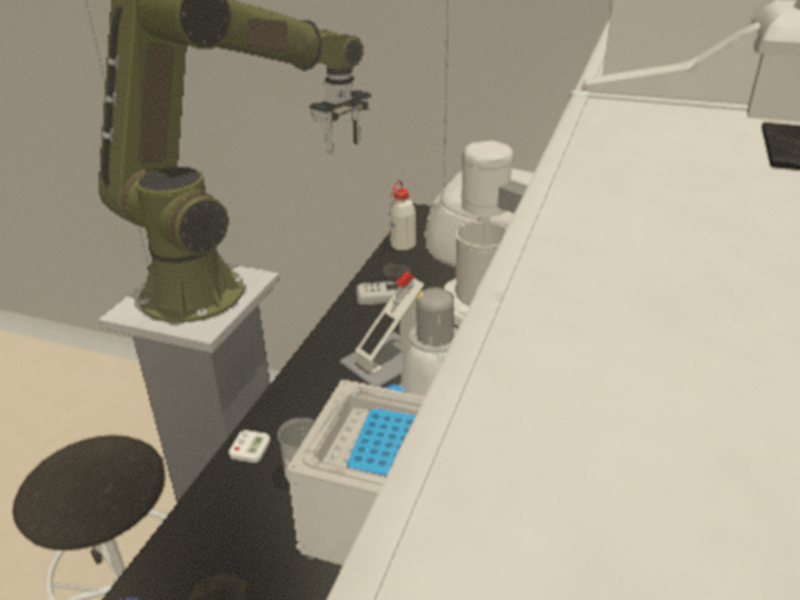

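View pics/top0.png

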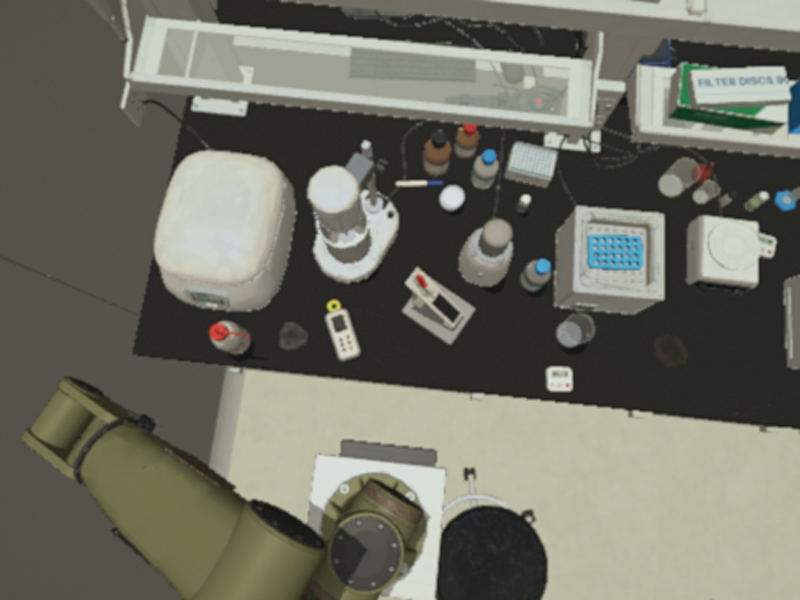

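The scene view shows the meter beside the stand. The top view (800-px scale) has the stand around (437,305), its red grip at (421,282), the meter at (343,335) and the yellow eye at (334,306). Next I'll zoom in on that region and get rough positions.

```bash
cat > h.py <<'E'
import numpy as np, cv2, pickle
from scipy.spatial.transform import Rotation as R
def ray(f,u,v,z):
    d=f["T"][:3,:3]@np.array([(u-f["K"][0,2])/f["K"][0,0],-(v-f["K"][1,2])/f["K"][1,1],-1.])
    o=f["T"][:3,3]; return o+d*(z-o[2])/d[2]
def proj(f,P):
    P=np.atleast_2d(P); c=(P-f["T"][:3,3])@f["T"][:3,:3]
    return np.c_[f["K"][0,0]*c[:,0]/-c[:,2]+f["K"][0,2], f["K"][1,1]*-c[:,1]/-c[:,2]+f["K"][1,2]]
def stand_rot(yaw): # columns peg axes in world
    a=np.radians(40); Rz=R.from_euler('z',yaw).as_matrix()
    x=np.array([np.cos(a),0,np.sin(a)]); z=np.array([-np.sin(a),0,np.cos(a)])
    return Rz@np.c_[x,np.cross(z,x),z]
E
python3 - <<'E'
from h import *
f=pickle.load(open("top0.pkl","rb"))
c=f["frame"][170:250,195:305,::-1]; cv2.imwrite("pics/topc.png",cv2.resize(c,(770,560),interpolation=cv2.INTER_CUBIC))
for n,u,v,z in [("eye",334,306,2),("meter",343,335,14),("grip",421,282,180),("footR",474,310,12),("footB",452,342,12),("wash",228,335,100)]:
    print(n,ray(f,u*.64,v*.64,z).round())
E
```

```text
eye [519. 167.   2.]
meter [445. 132.  14.]
grip [561. -49. 180.]
footR [ 545. -191.   12.]
footB [ 457. -143.   12.]
wash [403. 393. 100.]
```

View pics/topc.png

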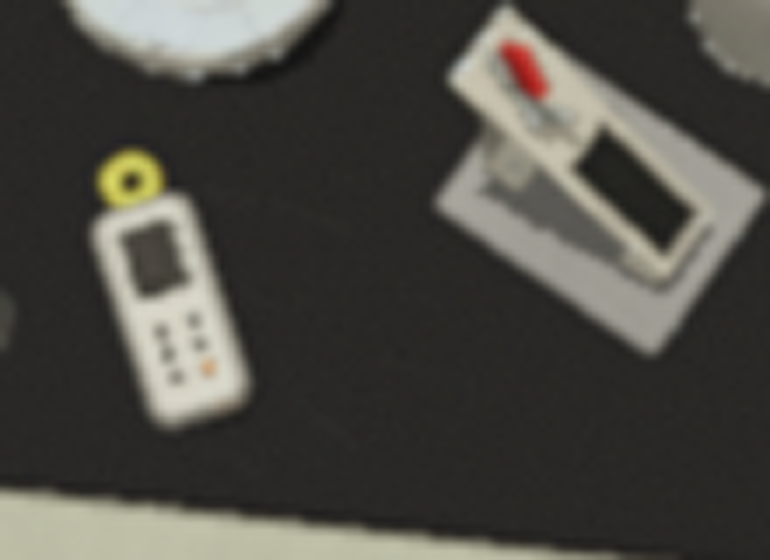

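The crop shows the sheet corners at about (505,5), (450,75), (712,215) and (665,280). The foot corners are at (765,190), (655,352) and (435,200), the grip runs from (507,45) to (540,92), and the eye is at (131,180). I'll fit poses to these points.

```bash
cat > fit.py <<'E'
from h import *
from scipy.optimize import least_squares
f=pickle.load(open("top0.pkl","rb"))
n=lambda L:np.array(L)/7+[195,170]
so=n([(505,5),(450,75),(712,215),(665,280),(765,190),(655,352),(435,200)])
def stand(p):
    Rp=stand_rot(p[2]); peg=np.array([p[0],p[1],128.])
    sh=[peg+Rp@[a,b,0] for a,b in [(60,-24),(60,24),(-128,-24),(-128,24)]]
    Rz=R.from_euler('z',p[2]).as_matrix()
    # foot, centre offset p[3] from the peg along stand x
    ft=[[*(peg[:2]+(Rz@[p[3]+a,b,0])[:2]),12] for a,b in [(-76,-58),(-76,58),(76,58)]]
    return np.array(sh+ft)
s=least_squares(lambda p:(proj(f,stand(p))-so).ravel(),[540,-90,.9,-20],loss="soft_l1")
print("stand peg",s.x.round(3),"res",s.fun.round(1))
mo=n([(131,180),(92+4,212),(186,190),(252,395),(160,432)])
def meter(p):
    Rz=R.from_euler('z',p[2]).as_matrix()
    return np.array([p[0],p[1],0])+np.array([(0,-80,3),(29,-64,24),(-29,-64,24),(-29,64,24),(29,64,24)])@Rz.T
m=least_squares(lambda p:(proj(f,meter(p))-mo).ravel(),[445,132,-1.3],loss="soft_l1")
m2=least_squares(lambda p:(proj(f,meter(p))-mo).ravel(),[445,132,1.8],loss="soft_l1")
for q in(m,m2): print("meter",q.x.round(3),q.cost,q.fun.round(1))
Rp=stand_rot(s.x[2]);print(Rp.round(3)); print("grip",(np.array([*s.x[:2],128])+Rp@[45,0,23.5]).round(1))
g=pickle.load(open("scene0.pkl","rb"))
def tri(a,b):
    A=least_squares(lambda P:np.r_[proj(f,P)[0]-np.array(a)*.64,proj(g,P)[0]-np.array(b)*.64],[550,-150,100]);return A.x.round(),A.cost
print("flask top",tri((497,233),(436,297)),"grip",tri((421,282),(405,279)),"wash",tri((217,331),(401,194)))
E
python3 fit.py
```

```text
stand peg [556.951 -65.741   1.06  -40.717] res [ 0.2 -0.1  0.4  0.4  0.1 -1.  -0.2 -0.3  0.3  0.1 -0.4  0.5 -0.4  0.2]
meter [446.098 131.05   -4.278] 1.3919065927146446 [ 0.5  0.1 -1.   0.5  0.2 -1.   0.6  0.3 -0.5 -0.2]
meter [446.098 131.05    2.005] 1.3919065927131498 [ 0.5  0.1 -1.   0.5  0.2 -1.   0.6  0.3 -0.5 -0.2]
[[ 0.375 -0.872 -0.314]
 [ 0.668  0.489 -0.561]
 [ 0.643  0.     0.766]]
grip [566.4 -48.8 174.9]
flask top (array([ 677., -202.,  246.]), np.float64(0.8713482520768218)) grip (array([566., -47., 173.]), np.float64(0.6480359246861402)) wash (array([403., 406., 142.]), np.float64(0.0941429823054757))
```

```bash
cat >> h.py <<'E'
def go(pos,Rt,cur=None):
    """shares for a row to reach pos/Rt from the current pose (per-call turn limited to 45 deg by axis)"""
    from station import readout
    s=readout.sense(); Rc=R.from_quat(s["orientation"]); p=np.array(s["ee_pos"])
    d=Rc.inv().apply(np.array(pos)-p)/300; w=(Rc.inv()*R.from_matrix(Rt)).as_rotvec()/np.radians(45)
    print("shift",d.round(3).tolist(),"turn",w.round(3).tolist(),"rows~",round(max(np.linalg.norm(d)*300/62.5,np.linalg.norm(w)*45/10.7),1))
PEG=np.array([557.,-65.7,128]); YAW=1.06
def toolrot(zx,ang=0): # tool z against the face; tool y = -peg y turned by ang about peg z
    Rp=stand_rot(YAW); y=-Rp[:,1]; z=-Rp[:,2]; M=np.c_[np.cross(y,z),y,z]
    return R.from_rotvec(Rp[:,2]*ang).as_matrix()@M
E
python3 - <<'E'
from h import *
Rp=stand_rot(YAW); go(PEG+Rp@[45,0,31+100],toolrot(0)); print(PEG+Rp@[45,0,131])
E
```

```text
shift [-1.792, -1.559, -0.116] turn [-0.765, 0.654, 2.1] rows~ 11.4
[ 532.68683826 -109.08500955  257.27726448]
```

```bash
python3 -m pendant '[[-0.9,-0.8,-0.3,0,0,1.0],[-0.9,-0.8,-0.3,0,0,1.0],[-0.9,-0.8,-0.3,0,0,1.0],[-0.9,-0.8,-0.3,0,0,1.0],[-0.9,-0.8,-0.3,0,0,1.0],[-0.9,-0.8,-0.3,0,0,1.0],[-0.9,-0.8,-0.3,0,0,1.0],[-0.9,-0.8,-0.3,0,0,1.0]]' -0.1 20
python3 - <<'E'
from h import *
Rp=stand_rot(YAW); go(PEG+Rp@[45,0,31+110],toolrot(0))
E
```

```text
time: 1.1
ee_pos: [360.5, 197.4, 312.1]
orientation: [0.54, 0.842, -0.0, -0.0]
ft_force: [0.1, 0.8, -0.5]
grip_width: 0.551
grip_force: 0.0
shift [-1.181, 0.077, 0.157] turn [-0.419, 0.821, 1.148] rows~ 6.2
```

```bash
python3 -m pendant '[[-1,0.07,0,-0.36,0.72,1.0],[-1,0.07,0,-0.36,0.72,1.0],[-1,0.07,0,-0.36,0.72,1.0],[-1,0.07,0,-0.36,0.72,1.0],[-1,0.07,0,-0.36,0.72,1.0],[-1,0.07,0,-0.36,0.72,1.0],[-1,0.07,0,-0.36,0.72,1.0],[-1,0.07,0,-0.36,0.72,1.0]]'
python3 - <<'E'
from h import *
from station import readout
Rp=stand_rot(YAW); go(PEG+Rp@[45,0,31+100],toolrot(0)); print(readout.sense()["q"])
E
```

```text
time: 2.1
ee_pos: [505.3, -65.0, 312.6]
orientation: [0.788, 0.536, 0.259, -0.155]
ft_force: [0.8, 0.1, 0.9]
grip_width: 0.551
grip_force: 0.0
shift [-0.192, 0.134, 0.096] turn [-0.062, 0.105, 0.152] rows~ 1.2
[-0.49423411  0.12270882  1.63258769  0.61764572  1.45423367 -0.21418055]
```

```bash
python3 -m pendant '[[-0.192,0.134,0.096,-0.062,0.105,0.152],[-0.192,0.134,0.096,-0.062,0.105,0.152],[-0.192,0.134,0.096,-0.062,0.105,0.152],[-0.192,0.134,0.096,-0.062,0.105,0.152]]'
python3 - <<'E'
from h import *
from station import readout,grab_frame
Rp=stand_rot(YAW); go(PEG+Rp@[45,0,31+100],toolrot(0)); print(readout.sense()["q"])
f=grab_frame("wrist"); pickle.dump(f,open("w1.pkl","wb"))
P=PEG+np.array([(45,0,35),(45,0,12),(0,0,0),(0,0,19),(60,24,0),(60,-24,0),(-128,24,0),(-128,-24,0),(45+16,0,35),(45-16,0,35)])@Rp.T
px=proj(f,P); print(px.round().tolist())
im=cv2.resize(f["frame"][:,:,::-1].copy(),(800,600),interpolation=cv2.INTER_CUBIC)
for u,v in px/.64:
    if abs(u)<2000 and abs(v)<2000: cv2.drawMarker(im,(int(u),int(v)),(255,0,255),0,12)
cv2.imwrite("pics/w1.png",im)
E
```

```text
time: 2.6
ee_pos: [532.8, -109.7, 258.7]
orientation: [0.811, 0.475, 0.296, -0.172]
ft_force: [0.2, -0.1, -0.5]
grip_width: 0.552
grip_force: 0.0
shift [-0.002, -0.001, 0.005] turn [0.003, -0.001, -0.0] rows~ 0.0
[-0.57825121  0.24905059  1.64130171  0.71448248  1.36783782 -0.25911863]
[[253.0, 196.0], [253.0, 189.0], [253.0, 222.0], [253.0, 229.0], [232.0, 174.0], [274.0, 174.0], [235.0, 311.0], [271.0, 311.0], [253.0, 181.0], [253.0, 210.0]]
```

View pics/w1.png

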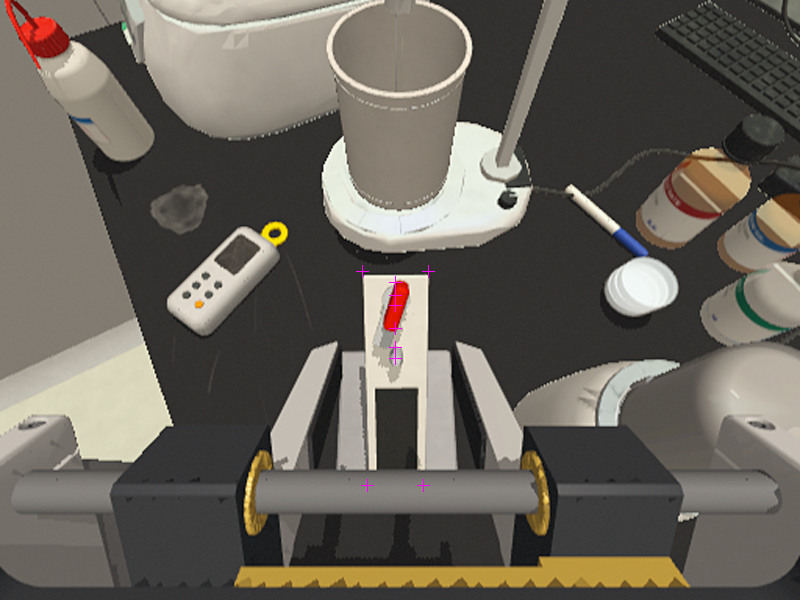

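The wrist view confirms the fit: the sheet edges and peg lie within about 3 px of the prediction. The keeper grip, from (403,285) to (392,328), is turned a little to the left, so I'll measure its angle and position.

```bash
cat > kp.py <<'E'
from h import *
from scipy.optimize import minimize
def keeper(f,a0=0.3,box=(160,250,200,300)):
    """silhouette fit of the red grip: keeper angle and offset of the pivot (peg frame x,y)"""
    h=cv2.cvtColor(f["frame"],cv2.COLOR_RGB2HSV); m=(((h[...,0]<8)|(h[...,0]>172))&(h[...,1]>120)&(h[...,2]>60)).astype(np.uint8)
    r0,r1,c0,c1=box; k=np.zeros_like(m); k[r0:r1,c0:c1]=m[r0:r1,c0:c1]
    S=4; k4=cv2.resize(k,None,fx=S,fy=S,interpolation=cv2.INTER_LINEAR)
    Rp=stand_rot(YAW)
    def sil(p):
        a,dx,dy=p; e=np.array([np.cos(a),-np.sin(a),0]); n=np.array([np.sin(a),np.cos(a),0]) # e: away from free end
        P=[PEG+Rp@(np.array([45+dx,dy,z])+s*16*e+t*5*n) for z in(12,35) for s in(-1,1) for t in(-1,1)]
        q=cv2.convexHull(((proj(f,P)+.5)*S).astype(np.float32)).astype(np.int32); o=np.zeros_like(k4); cv2.fillConvexPoly(o,q,1); return o
    cost=lambda p:float((sil(p)!=k4).sum())/S**2
    best=min((minimize(cost,[a0+d,0,0],method="Nelder-Mead",options=dict(initial_simplex=[[a0+d,0,0],[a0+d+.2,0,0],[a0+d,5,0],[a0+d,0,5]])) for d in(-.3,0,.3)),key=lambda b:b.fun)
    print("keeper angle",best.x[0].round(3),"offset mm",best.x[1:].round(1),"mismatch px",round(best.fun,1),"of",int(k.sum()))
    return best.x
E
python3 - <<'E'
from kp import *
keeper(pickle.load(open("w1.pkl","rb")))
E
```

```text
keeper angle 0.265 offset mm [-3.7  0.2] mismatch px 67.8 of 324
```

```bash
sed -i 's/^PEG=.*; /PEG=np.array([555.5,-68.3,128]); /' h.py; python3 - <<'E'
from kp import *
keeper(pickle.load(open("w1.pkl","rb")))
Rp=stand_rot(YAW); go(PEG+Rp@[45,0,32],toolrot(0,-.265))
E
```

```text
keeper angle 0.254 offset mm [-1.1  0.2] mismatch px 73.6 of 324
shift [-0.009, -0.002, 0.328] turn [0.003, -0.001, 0.337] rows~ 1.6
```

```bash
python3 -m pendant '[[-0.009,-0.002,0.1,0.003,0,0.337],[-0.009,-0.002,0.2,0.003,0,0.337],[-0.009,-0.002,0.25,0.003,0,0.337],[-0.009,-0.002,0.29,0.003,0,0.337],[-0.009,-0.002,0.328,0.003,0,0.337],[-0.009,-0.002,0.328,0.003,0,0.337]]'
python3 -m pendant '[[0,0,0,0,0,0],[0,0,0,0,0,0],[0,0,0,0,0,0],[0,0,0,0,0,0],[0,0,0,0,0,0]]' 1 10
python3 - <<'E'
from h import *
from station import readout
print(readout.sense()["q"]);Rp=stand_rot(YAW); go(PEG+Rp@[45,0,32],toolrot(0,-1))
E
```

```text
time: 3.4
ee_pos: [562.1, -56.7, 179.8]
orientation: [0.867, 0.363, 0.27, -0.212]
ft_force: [0.3, -0.5, 0.1]
grip_width: 0.548
grip_force: 0.0
time: 4.03
ee_pos: [561.5, -56.6, 180.1]
orientation: [0.867, 0.363, 0.269, -0.212]
ft_force: [-7.0, 0.5, 1.8]
grip_width: 0.108
grip_force: 10.0
[-0.46238631  0.34737514  1.71136891  0.77095017  1.17679055 -0.02745568]
shift [0.005, 0.0, -0.002] turn [-0.004, 0.0, 0.931] rows~ 3.9
```

```bash
python3 -m pendant '[[0,0,0,0,0,0.15],[0,0,0,0,0,0.3],[0,0,0,0,0,0.45],[0,0,0,0,0,0.6],[0,0,0,0,0,0.75],[0,0,0,0,0,0.9],[0,0,0,0,0,0.9]]'
python3 -m pendant '[[0,0,0,0,0,0.15],[0,0,0,0,0,0.3],[0,0,0,0,0,0.45],[0,0,0,0,0,0.6],[0,0,0,0,0,0.7],[0,0,0,0,0,0.7]]'
python3 -c "
from station import readout;s=readout.sense();print(s['q'],s['wrist_torque'])"
```

```text
time: 4.9
ee_pos: [560.9, -55.2, 180.8]
orientation: [0.938, 0.04, 0.178, -0.294]
ft_force: [-15.6, 9.0, 12.9]
grip_width: 0.105
grip_force: 10.0
time: 5.65
ee_pos: [561.7, -54.6, 181.5]
orientation: [0.914, -0.215, 0.093, -0.332]
ft_force: [-6.7, 15.3, 14.3]
grip_width: 0.108
grip_force: 10.0
[-0.4601213   0.34613929  1.71110021  0.77437968  1.17950908  1.23040013] [3.46944975 0.50567956 1.70568742]
```

```bash
python3 -m pendant '[[0,0,0,0,0,0],[0,0,0,0,0,0],[0,0,0,0,0,0],[0,0,-0.05,0,0,0],[0,0,-0.2,0,0,0],[0,0,-0.4,0,0,0],[0,0,-0.4,0,0,0],[0,0,-0.4,0,0,0]]' -0.1
python3 - <<'E'
from kp import *
from station import grab_frame
Rp=stand_rot(YAW)
for p in [(561.5,-56.6,180.1),(561.7,-54.6,181.5)]: print((Rp.T@(np.array(p)-PEG)).round(1))
f=grab_frame("wrist"); pickle.dump(f,open("w2.pkl","wb"))
P=PEG+np.array([(45,0,12),(0,0,0),(0,0,19),(60,24,0),(60,-24,0)])@Rp.T
px=proj(f,P); print(px.round().tolist())
im=cv2.resize(f["frame"][:,:,::-1].copy(),(800,600),interpolation=cv2.INTER_CUBIC)
for u,v in px/.64: cv2.drawMarker(im,(int(u),int(v)),(255,0,255),0,10)
cv2.imwrite("pics/w2.png",im)
E
```

```text
time: 6.65
ee_pos: [524.2, -124.5, 271.6]
orientation: [0.914, -0.217, 0.094, -0.33]
ft_force: [-0.3, -0.0, -0.9]
grip_width: 0.548
grip_force: 0.0
[43.6  0.5 31.5]
[45.9  1.3 31.4]
[[251.0, 185.0], [288.0, 184.0], [290.0, 189.0], [238.0, 201.0], [239.0, 163.0]]
```

View pics/w2.png

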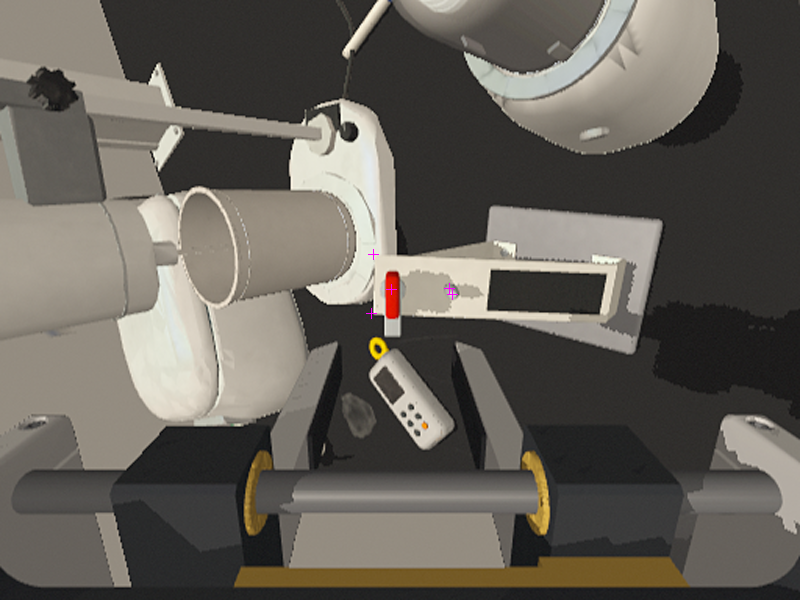

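The keeper now points left across the slope at about 1.5 rad: its grip is at (392,295) and its arm end at (392,333). The sheet's top corners are at (376,255) and (376,317), and the low ones near (615,261) and (611,321). I'll refit the stand using all views and refit the meter.

```bash
cat > refit.py <<'E'
from h import *
from scipy.optimize import least_squares
t,w1,w2=[pickle.load(open(n+".pkl","rb")) for n in("top0","w1","w2")]
c7=lambda L:np.array(L)/7+[195,170]; c8=lambda L:(np.array(L)+.5)*.64-.5
C=[(60,-24,0),(60,24,0),(-128,-24,0),(-128,24,0)]
obs=[(t,C,c7([(505,5),(450,75),(712,215),(665,280)])),
 (w1,[(60,24,0),(60,-24,0)],c8([(363,276),(428,275)])),
 (w2,[(60,24,0),(60,-24,0),(-128,24,0),(-128,-24,0)][:4],c8([(376,317),(376,255),(611,321),(615,261)]))]
def res(p,show=False):
    Rp=stand_rot(p[2]); P=np.array([p[0],p[1],128])
    out=[(proj(f,P+np.array(c)@Rp.T)-o).ravel()*(1 if f is not t else 1) for f,c,o in obs]
    return out if show else np.concatenate(out)
s=least_squares(res,[555.5,-68.3,1.06],loss="soft_l1"); print(s.x.round(3)); [print(o.round(1)) for o in res(s.x,True)]
Rp=stand_rot(s.x[2])
for p in [(561.5,-56.6,180.1),(561.7,-54.6,181.5)]: print((Rp.T@(np.array(p)-[*s.x[:2],128])).round(1))
mo=c7([(131,180),(96,212),(186,190),(252,395),(160,432)])
# meter: top view + yellow ring centroids seen by the wrist camera
def ring(f,box):
    h=cv2.cvtColor(f["frame"],cv2.COLOR_RGB2HSV); m=cv2.inRange(h,(20,120,90),(36,255,255)); k=np.zeros_like(m); a,b,c,d=box; k[a:b,c:d]=m[a:b,c:d]
    return cv2.minEnclosingCircle(cv2.findNonZero(k))[0]
e1=ring(w1,(130,170,150,200)); e2=ring(w2,(210,235,230,255)); print(e1,e2)
from functools import partial
def eye(P): return np.concatenate([(proj(f,P)-np.array(e)).ravel() for f,e in((w1,e1),(w2,e2))])
q=least_squares(lambda P:eye([P[0],P[1],5]),[519,165]); print("eye",q.x.round(1),q.fun.round(1))
E
python3 refit.py
```

```text
[555.797 -68.992   1.084]
[ 0.7  0.5  1.2  1.1  1.1 -1.2  1.1 -0.4]
[-0.9  0.4  0.   0.1]
[-1.9 -1.2 -1.5  0.2 -1.6 -0.1  2.4  0.4]
[43.9  0.8 31.2]
[46.2  1.5 31. ]
(174.7706756591797, 148.96617126464844) (240.8275909423828, 222.71551513671875)
eye [517.2 164.3] [ 0.3 -0.3  0.3  0.4]
```

```bash
sed -i 's/^PEG=.*/PEG=np.array([555.5,-68.2,128]); YAW=1.075/' h.py; cat >> h.py <<'E'
MY=2.009; MO=np.array([444.8,130.4,0])
def pickrot():
    y=-np.array([np.cos(MY),np.sin(MY),0]); z=np.array([0,0,-1.]); return np.c_[np.cross(y,z),y,z]
E
python3 - <<'E'
from h import *
go(MO+[0,0,180],pickrot())
E
```

```text
shift [-0.632, -0.3, 0.626] turn [-0.81, -0.437, -1.102] rows~ 6.0
```

```bash
python3 -m pendant '[[-0.1,0,-0.15,0,0,-0.1],[-0.6,-0.3,0.35,-0.73,-0.39,-0.99],[-0.6,-0.3,0.35,-0.73,-0.39,-0.99],[-0.6,-0.3,0.35,-0.73,-0.39,-0.99],[-0.6,-0.3,0.35,-0.73,-0.39,-0.99],[-0.6,-0.3,0.35,-0.73,-0.39,-0.99],[-0.6,-0.3,0.35,-0.73,-0.39,-0.99],[-0.6,-0.3,0.35,-0.73,-0.39,-0.99],[-0.6,-0.3,0.35,-0.73,-0.39,-0.99],[-0.6,-0.3,0.35,-0.73,-0.39,-0.99]]' -1
python3 - <<'E'
from h import *
go(MO+[0,0,150],pickrot())
E
```

```text
time: 7.95
ee_pos: [427.5, 78.4, 244.1]
orientation: [0.984, 0.173, 0.011, -0.034]
ft_force: [0.3, 0.3, 0.2]
grip_width: 1.001
grip_force: 0.0
shift [0.102, -0.123, 0.326] turn [-0.079, -0.047, -0.116] rows~ 1.7
```

```bash
python3 -m pendant '[[0.102,-0.123,0.326,-0.079,-0.047,-0.116],[0.102,-0.123,0.326,-0.079,-0.047,-0.116],[0.102,-0.123,0.326,-0.079,-0.047,-0.116],[0.102,-0.123,0.326,-0.079,-0.047,-0.116]]'
python3 - <<'E'
from h import *
from station import readout,grab_frame
go(MO+[0,0,20],pickrot()); print(readout.sense()["q"])
f=grab_frame("wrist"); pickle.dump(f,open("w3.pkl","wb"))
Rm=R.from_euler('z',MY).as_matrix()
P=MO+np.array([(0,-80,5),(29,-64,24),(-29,-64,24),(-29,64,24),(29,64,24)])@Rm.T
px=proj(f,P)
im=cv2.resize(f["frame"][:,:,::-1].copy(),(800,600),interpolation=cv2.INTER_CUBIC)
for u,v in px/.64: cv2.drawMarker(im,(int(u),int(v)),(255,0,255),0,10)
cv2.imwrite("pics/w3.png",im)
E
```

```text
time: 8.45
ee_pos: [445.1, 130.4, 151.3]
orientation: [0.976, 0.218, 0.001, 0.0]
ft_force: [0.4, 0.6, 0.5]
grip_width: 0.999
grip_force: 0.0
shift [-0.001, -0.001, 0.438] turn [0.001, -0.002, 0.002] rows~ 2.1
[ 2.06156271e-01  1.84725955e-01  1.84077354e+00 -5.31628110e-04
  1.11462545e+00  1.33757924e+00]
```

View pics/w3.png

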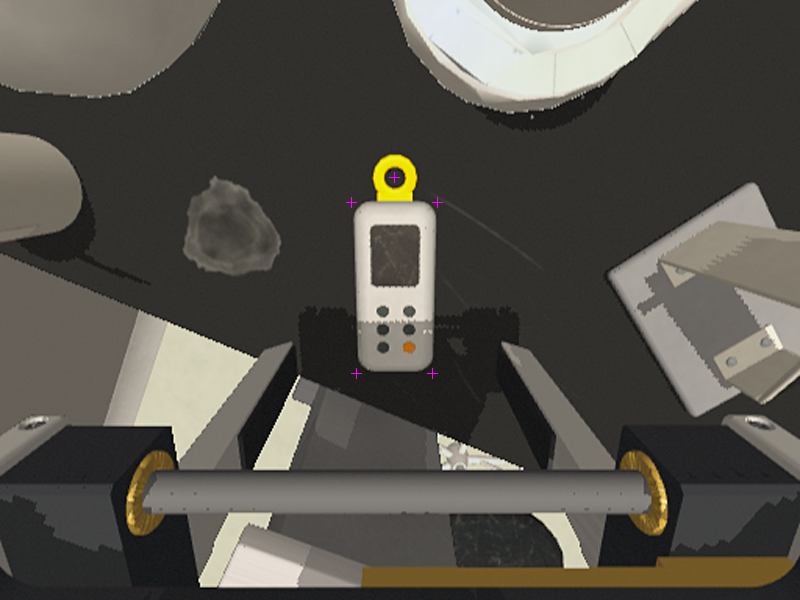

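The meter is within 1–2 mm of the prediction (eye at (395,177)) and centred between the jaws. I'll descend and grasp it.

```bash
python3 -m pendant '[[0,0,0.15,0,0,0],[0,0,0.28,0,0,0],[0,0,0.37,0,0,0],[0,0,0.42,0,0,0],[0,0,0.438,0,0,0],[0,0,0.438,0,0,0]]' -1
python3 -m pendant '[[0,0,0,0,0,0],[0,0,0,0,0,0],[0,0,0,0,0,0],[0,0,0,0,0,0],[0,0,0,0,0,0],[0,0,0,0,0,0]]' 1 20
python3 - <<'E'
from station import readout
s=readout.sense();print(s["ee_pos"],s["ft_force"],s["grip_width"],s["grip_force"])
E
```

```text
time: 9.25
ee_pos: [445.2, 130.8, 19.4]
orientation: [0.976, 0.218, 0.001, 0.0]
ft_force: [-0.3, 0.0, -0.4]
grip_width: 0.998
grip_force: 0.0
time: 10.0
ee_pos: [444.7, 130.9, 18.7]
orientation: [0.976, 0.218, 0.0, 0.0]
ft_force: [-0.9, 0.1, 3.5]
grip_width: 0.611
grip_force: 20.0
[444.73451786 130.8866633   18.70495514] [-0.91109945  0.08697658  3.53721869] 0.6113772059756211 20.000397905241698
```

```bash
python3 -m pendant '[[0,0,-0.05,0,0,0],[0,0,-0.2,0,0,0],[0,0,-0.4,0,0,0],[0,0,-0.6,0,0,0],[0,0,-0.6,0,0,0]]'
python3 - <<'E'
from h import *
Rp=stand_rot(YAW); print(PEG+Rp@[-80,0,99]); go(PEG+Rp@[-80,0,99],toolrot(0))
E
```

```text
time: 10.62
ee_pos: [446.0, 131.3, 203.4]
orientation: [0.976, 0.218, 0.004, 0.0]
ft_force: [-0.0, -0.1, -2.8]
grip_width: 0.614
grip_force: 20.0
[ 496.07175234 -178.07798714  152.41539109]
shift [-0.29, 1.003, 0.17] turn [0.288, 0.85, -0.772] rows~ 5.1
```

```bash
python3 -m pendant '[[-0.2,0.1,-0.1,0,0,0],[-0.5,1,-0.2,0.2,0.5,-0.6],[-0.5,1,-0.2,0.2,0.5,-0.6],[-0.5,1,-0.2,0.2,0.5,-0.6],[-0.5,1,-0.2,0.2,0.5,-0.6],[-0.5,1,-0.2,0.2,0.5,-0.6],[-0.5,1,-0.2,0.2,0.5,-0.6],[-0.5,1,-0.2,0.2,0.5,-0.6],[-0.5,1,-0.2,0.2,0.5,-0.6]]'
python3 - <<'E'
from h import *
Rp=stand_rot(YAW); go(PEG+Rp@[-80,0,99],toolrot(0))
E
```

```text
time: 11.75
ee_pos: [436.5, -203.7, 257.9]
orientation: [0.877, 0.433, 0.171, -0.118]
ft_force: [0.3, 0.4, -2.1]
grip_width: 0.612
grip_force: 20.0
shift [0.032, 0.129, 0.391] turn [0.034, 0.354, -0.196] rows~ 2.0
```

```bash
python3 -m pendant '[[0.03,0.12,0.1,0.02,0.2,-0.1],[0.03,0.129,0.2,0.034,0.354,-0.196],[0.03,0.129,0.3,0.034,0.354,-0.196],[0.032,0.129,0.391,0.034,0.354,-0.196],[0.032,0.129,0.391,0.034,0.354,-0.196],[0.032,0.129,0.391,0.034,0.354,-0.196]]'
python3 - <<'E'
from h import *
from station import readout,grab_frame
Rp=stand_rot(YAW); go(PEG+Rp@[-80,0,99],toolrot(0)); s=readout.sense(); print(s["q"])
f=grab_frame("wrist"); pickle.dump(f,open("w4.pkl","wb"))
Rt=R.from_quat(s["orientation"]); eye=s["ee_pos"]+Rt.apply([80,0,17])
h=cv2.cvtColor(f["frame"],cv2.COLOR_RGB2HSV); m=cv2.inRange(h,(20,120,90),(36,255,255)); 
n,l,st,c=cv2.connectedComponentsWithStats(m); k=[(st[i].tolist(),c[i].round(1).tolist()) for i in range(1,n) if st[i,4]>50]; print(k)
print("eye pred",proj(f,eye).round(1))
P=PEG+np.array([(0,0,0),(0,0,19),(60,24,0),(60,-24,0)])@Rp.T; px=np.r_[proj(f,P),proj(f,eye)]
c0,r0=150,90; im=cv2.resize(f["frame"][r0:r0+150,c0:c0+200,::-1],(800,600),interpolation=cv2.INTER_CUBIC)
for u,v in px: cv2.drawMarker(im,(int((u-c0+.5)*4),int((v-r0+.5)*4)),(255,0,255),0,14)
cv2.imwrite("pics/w4.png",im)
E
```

```text
time: 12.5
ee_pos: [496.8, -178.6, 154.4]
orientation: [0.807, 0.482, 0.294, -0.174]
ft_force: [0.5, -1.2, -1.7]
grip_width: 0.616
grip_force: 20.0
shift [-0.004, -0.003, 0.005] turn [0.002, 0.001, 0.004] rows~ 0.0
[-0.72403835  0.39503377  1.71224968  0.70698638  1.29931747 -0.5211624 ]
[([229, 90, 50, 51, 1653], [253.4, 116.5]), ([146, 289, 19, 54, 443], [153.0, 315.8]), ([343, 289, 19, 53, 422], [354.2, 315.4]), ([161, 356, 291, 20, 4085], [317.1, 367.6])]
eye pred [[253.7 115.3]]
```

View pics/w4.png

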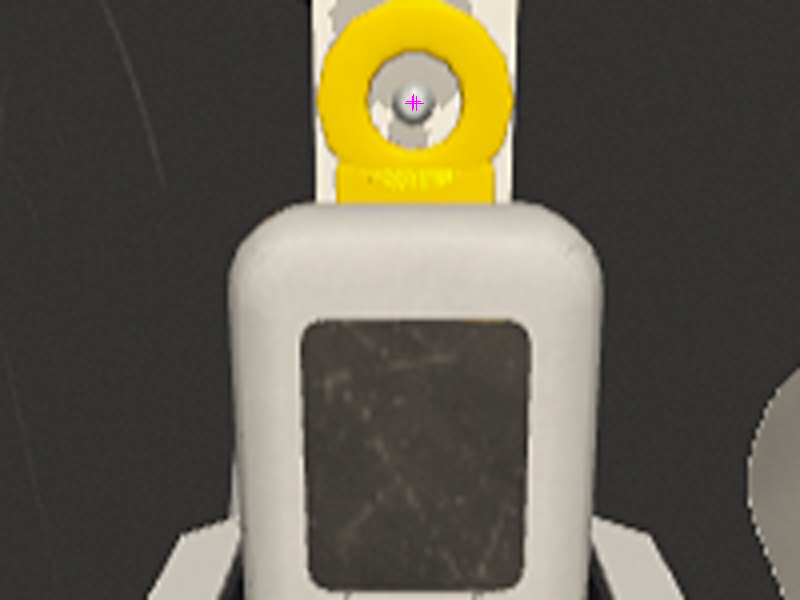

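The peg, at (413,100), is centred in the eye's hole (415,98), and the line of sight runs along the peg. I'll lower the meter along the peg axis.

```bash
python3 -m pendant '[[0,0,0.06,0,0,0],[0,0,0.12,0,0,0],[0,0,0.17,0,0,0],[0,0,0.2,0,0,0],[0,0,0.2,0,0,0],[0,0,0.2,0,0,0]]'
python3 - <<'E'
from h import *
from station import readout,grab_frame
Rp=stand_rot(YAW); s=readout.sense(); print((Rp.T@(s["ee_pos"]-PEG)).round(1)); go(PEG+Rp@[-80,0,20],toolrot(0))
f=grab_frame("wrist"); pickle.dump(f,open("w5.pkl","wb"))
c0,r0=200,90; im=cv2.resize(f["frame"][r0:r0+75,c0:c0+100,::-1],(800,600),interpolation=cv2.INTER_CUBIC)
cv2.imwrite("pics/w5.png",im)
E
```

```text
time: 13.3
ee_pos: [515.1, -145.3, 107.6]
orientation: [0.807, 0.482, 0.294, -0.174]
ft_force: [0.3, 0.0, -1.4]
grip_width: 0.613
grip_force: 20.0
[-79.8  -1.2  40.3]
shift [-0.001, -0.004, 0.068] turn [0.002, 0.001, 0.002] rows~ 0.3
```

View pics/w5.png

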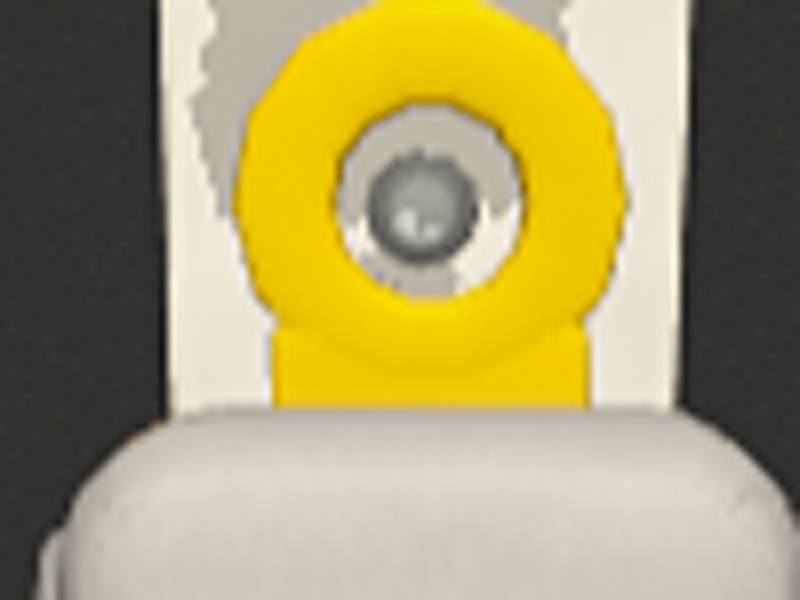

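The hole centre (430,202) is within 1 mm of the peg (422,208). I'll lower slowly, watching the force.

```bash
python3 -m pendant '[[-0.002,-0.002,0.01,0,0,0],[-0.002,-0.002,0.02,0,0,0],[-0.002,-0.002,0.03,0,0,0],[-0.002,-0.002,0.04,0,0,0],[-0.002,-0.002,0.05,0,0,0],[-0.002,-0.002,0.057,0,0,0],[-0.002,-0.002,0.06,0,0,0],[-0.002,-0.002,0.06,0,0,0]]'
python3 - <<'E'
from h import *
from station import readout
Rp=stand_rot(YAW); s=readout.sense(); print((Rp.T@(s["ee_pos"]-PEG)).round(1), (Rp.T@s["ft_force"]).round(1))
E
```

```text
time: 14.35
ee_pos: [519.8, -135.0, 93.1]
orientation: [0.807, 0.482, 0.294, -0.174]
ft_force: [0.1, -0.1, -1.8]
grip_width: 0.614
grip_force: 20.0
[-80.4  -0.4  22. ] [-1.1 -0.1 -1.3]
```

```bash
python3 -m pendant '[[-0.003,0,0.002,0,0,0],[-0.005,0,0.004,0,0,0],[-0.005,0,0.006,0,0,0],[-0.005,0,0.006,0,0,0]]'; python3 -m pendant '[[0,0,0.001,0,0,0],[0,0,0.002,0,0,0],[0,0,0.003,0,0,0],[0,0,0.003,0,0,0]]'
python3 - <<'E'
from h import *
from station import readout
Rp=stand_rot(YAW); s=readout.sense(); print((Rp.T@(s["ee_pos"]-PEG)).round(1), (Rp.T@s["ft_force"]).round(1))
E
```

```text
time: 14.85
ee_pos: [519.8, -135.0, 90.8]
orientation: [0.807, 0.482, 0.294, -0.174]
ft_force: [0.3, 0.2, -2.4]
grip_width: 0.615
grip_force: 20.0
time: 15.35
ee_pos: [520.1, -134.5, 90.1]
orientation: [0.807, 0.482, 0.294, -0.174]
ft_force: [0.1, 0.2, -1.2]
grip_width: 0.614
grip_force: 20.0
[-81.9  -0.4  19.3] [-0.6  0.1 -1.1]
```

```bash
python3 -m pendant '[[0,0,0.001,0,0,0],[0,0,0.002,0,0,0],[0,0,0.002,0,0,0]]'; python3 -m pendant '[[0,0,0.001,0,0,0],[0,0,0.002,0,0,0],[0,0,0.002,0,0,0]]'
python3 - <<'E'
from h import *
from station import readout
Rp=stand_rot(YAW); s=readout.sense(); print((Rp.T@(s["ee_pos"]-PEG)).round(1), (Rp.T@s["ft_force"]).round(1))
E
```

```text
time: 15.72
ee_pos: [520.2, -134.2, 89.6]
orientation: [0.807, 0.482, 0.294, -0.174]
ft_force: [0.4, -0.3, -2.1]
grip_width: 0.612
grip_force: 20.0
time: 16.1
ee_pos: [520.4, -133.8, 89.1]
orientation: [0.807, 0.482, 0.294, -0.174]
ft_force: [0.6, -0.2, -1.8]
grip_width: 0.613
grip_force: 20.0
[-81.9  -0.4  18. ] [-1.1 -0.6 -1.5]
```

```bash
for i in 1 2 3; do python3 -m pendant '[[0,0,0.001,0,0,0],[0,0,0.002,0,0,0],[0,0,0.002,0,0,0]]' | grep -E "ee_pos|ft"; done
python3 - <<'E'
from h import *
from station import readout
Rp=stand_rot(YAW); s=readout.sense(); print((Rp.T@(s["ee_pos"]-PEG)).round(1), (Rp.T@s["ft_force"]).round(1))
E
```

```text
ee_pos: [520.6, -133.6, 88.9]
ft_force: [-3.9, -2.5, 2.2]
ee_pos: [520.6, -133.5, 88.8]
ft_force: [-9.1, -4.2, 7.9]
ee_pos: [520.7, -133.4, 88.7]
ft_force: [-14.2, -8.1, 13.2]
[-81.9  -0.4  17.4] [-2.2  8.7 19. ]
```

Contact at 17.5 mm. I'll ease off about 1 mm and let go gently.

```bash
python3 -m pendant '[[0,0,-0.002,0,0,0],[0,0,-0.004,0,0,0],[0,0,-0.004,0,0,0]]' - 5| grep -E "ee_pos|ft|grip"; python3 -m pendant '[[0,0,0,0,0,0],[0,0,0,0,0,0],[0,0,0,0,0,0],[0,0,0,0,0,0]]' 0.05
python3 - <<'E'
from h import *
from station import readout
Rp=stand_rot(YAW); s=readout.sense(); print((Rp.T@(s["ee_pos"]-PEG)).round(1), (Rp.T@s["ft_force"]).round(1))
E
```

```text
ee_pos: [520.7, -133.4, 88.6]
ft_force: [-0.2, -0.3, -1.3]
grip_width: 0.618
grip_force: 5.0
time: 18.1
ee_pos: [520.6, -133.4, 88.7]
orientation: [0.807, 0.482, 0.294, -0.174]
ft_force: [-0.2, -0.1, -1.9]
grip_width: 0.615
grip_force: 5.0
[-82.   -0.3  17.4] [-1.4  0.1 -1.3]
```

```bash
python3 -m pendant '[[0,0,0,0,0,0],[0,0,0,0,0,0],[0,0,0,0,0,0],[0,0,0,0,0,0]]' -0.5
python3 -m pendant '[[0,0,-0.02,0,0,0],[0,0,-0.08,0,0,0],[0,0,-0.2,0,0,0],[0,0,-0.35,0,0,0],[0,0,-0.35,0,0,0],[0,0,-0.35,0,0,0]]'
python3 - <<'E'
from h import *
from station import readout,grab_frame
f=grab_frame("wrist"); pickle.dump(f,open("w6.pkl","wb"))
c0,r0=150,90; im=cv2.resize(f["frame"][r0:r0+180,c0:c0+240,::-1],(800,600),interpolation=cv2.INTER_CUBIC)
cv2.imwrite("pics/w6.png",im)
Rp=stand_rot(YAW); print(readout.sense()["q"]); go(PEG+Rp@[45,0,120],toolrot(0,-1.5))
E
```

```text
time: 18.6
ee_pos: [520.6, -133.5, 88.7]
orientation: [0.807, 0.482, 0.294, -0.174]
ft_force: [-0.2, 0.7, 0.4]
grip_width: 0.751
grip_force: 0.0
time: 19.35
ee_pos: [488.2, -192.7, 169.0]
orientation: [0.807, 0.481, 0.294, -0.174]
ft_force: [-0.0, 0.1, 0.7]
grip_width: 0.75
grip_force: 0.0
[-0.75427117  0.37950423  1.69609878  0.69167342  1.34165062 -0.51867863]
shift [0.423, 0.001, 0.006] turn [0.001, 0.0, 1.911] rows~ 8.0
```

View pics/w6.png

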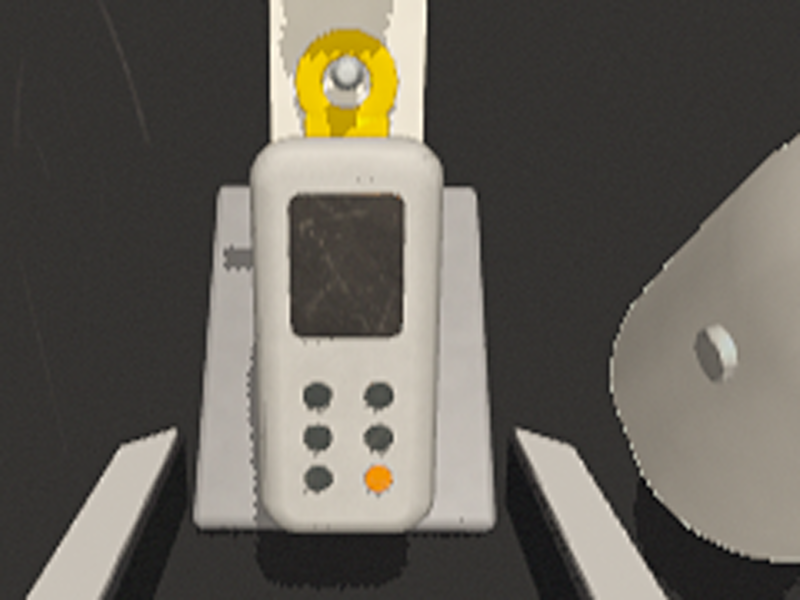

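The meter hangs flat and straight down the slope, with the peg in the upper part of the hole at (347,78). Next I'll go to the keeper grip.

```bash
python3 -m pendant '[[0.1,0,0,0,0,0.2],[0.42,0,0,0,0,0.95],[0.42,0,0,0,0,0.95],[0.42,0,0,0,0,0.95],[0.42,0,0,0,0,0.95],[0.42,0,0,0,0,0.95],[0.42,0,0,0,0,0.95]]' 0.3
python3 -m pendant '[[0,0,0,0,0,0.2],[0,0,0,0,0,0.96],[0,0,0,0,0,0.96],[0,0,0,0,0,0.96],[0,0,0,0,0,0.96],[0,0,0,0,0,0.96]]'
python3 - <<'E'
from kp import *
from station import grab_frame
f=grab_frame("wrist"); pickle.dump(f,open("w7.pkl","wb")); keeper(f,1.5)
Rp=stand_rot(YAW); go(PEG+Rp@[45.8,.8,31.5],toolrot(0,-1.5))
E
```

```text
time: 20.27
ee_pos: [534.2, -107.4, 249.6]
orientation: [0.927, 0.155, 0.21, -0.27]
ft_force: [0.2, -0.6, 0.2]
grip_width: 0.351
grip_force: 0.0
time: 21.02
ee_pos: [534.2, -107.7, 250.0]
orientation: [0.919, -0.196, 0.097, -0.328]
ft_force: [-0.6, -0.1, -0.7]
grip_width: 0.355
grip_force: 0.0
keeper angle 1.532 offset mm [-0.2 -0.6] mismatch px 66.0 of 317
shift [-0.003, -0.006, 0.303] turn [0.001, -0.001, 0.006] rows~ 1.5
```

```bash
python3 -m pendant '[[-0.002,-0.004,0.1,0,0,0.02],[-0.002,-0.004,0.19,0,0,0.02],[-0.002,-0.004,0.25,0,0,0.02],[-0.002,-0.004,0.29,0,0,0.02],[-0.002,-0.004,0.3,0,0,0.02],[-0.002,-0.004,0.3,0,0,0.02]]'
python3 -m pendant '[[0,0,0,0,0,0],[0,0,0,0,0,0],[0,0,0,0,0,0],[0,0,0,0,0,0]]' 1 10
python3 -m pendant '[[0,0,0,0,0,-0.15],[0,0,0,0,0,-0.3],[0,0,0,0,0,-0.45],[0,0,0,0,0,-0.6],[0,0,0,0,0,-0.75],[0,0,0,0,0,-0.9],[0,0,0,0,0,-0.95],[0,0,0,0,0,-0.95]]'
```

```text
time: 21.82
ee_pos: [561.8, -56.1, 182.3]
orientation: [0.917, -0.205, 0.094, -0.329]
ft_force: [0.5, -0.2, 0.2]
grip_width: 0.35
grip_force: 0.0
time: 22.32
ee_pos: [561.9, -55.4, 182.7]
orientation: [0.917, -0.205, 0.094, -0.329]
ft_force: [-0.3, 4.0, 5.7]
grip_width: 0.103
grip_force: 10.0
time: 23.32
ee_pos: [561.9, -56.0, 182.3]
orientation: [0.929, 0.143, 0.207, -0.272]
ft_force: [0.2, -0.4, 4.0]
grip_width: 0.105
grip_force: 10.0
```

```bash
python3 -m pendant '[[0,0,0,0,0,-0.15],[0,0,0,0,0,-0.3],[0,0,0,0,0,-0.45],[0,0,0,0,0,-0.6],[0,0,0,0,0,-0.75],[0,0,0,0,0,-0.9],[0,0,0,0,0,-1],[0,0,0,0,0,-1]]'
python3 -c "
from h import *
Rp=stand_rot(YAW); go(PEG+Rp@[45.8,.8,31.5],toolrot(0,0))"
```

```text
time: 24.32
ee_pos: [562.3, -56.5, 182.2]
orientation: [0.804, 0.487, 0.296, -0.171]
ft_force: [5.2, -1.4, 0.5]
grip_width: 0.103
grip_force: 10.1
shift [0.002, -0.004, 0.004] turn [0.005, 0.001, 0.022] rows~ 0.1
```

Closed to about 0. I'll release, retreat and check.

```bash
python3 -m pendant '[[0,0,0,0,0,0],[0,0,0,0,0,0],[0,0,0,0,0,0]]' 0.3
python3 -m pendant '[[0,0,-0.05,0,0,0],[0,0,-0.2,0,0,0],[0,0,-0.4,0,0,0],[0,0,-0.4,0,0,0],[0,0,-0.4,0,0,0]]'
python3 - <<'E'
from kp import *
from station import grab_frame
f=grab_frame("wrist"); keeper(f,0.0)
c0,r0=150,140; im=cv2.resize(f["frame"][r0:r0+150,c0:c0+200,::-1],(800,600),interpolation=cv2.INTER_CUBIC)
cv2.imwrite("pics/w8.png",im)
E
```

```text
time: 24.7
ee_pos: [561.5, -55.8, 181.7]
orientation: [0.803, 0.488, 0.295, -0.172]
ft_force: [0.1, 0.3, -0.1]
grip_width: 0.345
grip_force: 0.0
time: 25.32
ee_pos: [524.6, -123.6, 273.6]
orientation: [0.803, 0.488, 0.295, -0.172]
ft_force: [0.8, 0.0, -0.8]
grip_width: 0.354
grip_force: 0.0
keeper angle 0.029 offset mm [-0.5 -0.4] mismatch px 53.4 of 256
```

View pics/w8.png

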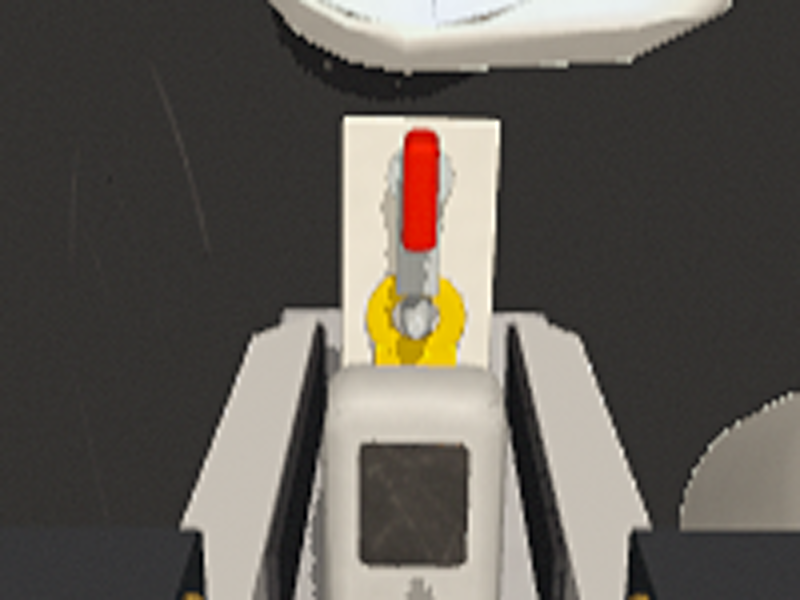

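The keeper is closed over the eye, with its arm end at (417,290) against the peg at (415,315). The meter hangs straight and the gripper is clear.

```bash
python3 -c "
from station import order
print(order.job_done())"
```

```text
the job is handed in; nothing more can be done
None
```

The meter is hung on the peg, flat and straight down the slope, with the keeper closed over its eye (about 0.03 rad measured) and the robot clear; I handed the job in at about 25 s of the 64 s allowed, and no verdict was returned.

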